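# Set out the next test place round the slip pad

## Robot

A 7-joint arm with a two-finger parallel gripper is mounted at the origin on a cart in front of the work surface, level with it; the furniture and walls round the work are solid. World frame = base frame: x ahead of the robot, y to its left, z up, the work surface at z = 0. Lengths are in m, angles in rad, forces in N, time in s.
With the tool pointing down it reaches from about 0.425 to 0.875 m from the base axis. Payload 9.9 kg.
Tool frame: the origin (TCP) lies midway between the tips of the shut fingers; the grasp point (between the pads) lies 19 mm behind it (hold_point_z is the distance from the TCP to the grasp point, in m); z points along the fingers, y is the line along which they close (so a half turn about z gives the same grasp; the last joint's range is limited). The gripper opens to 85 mm and grips with 20 to 120 N. Pads are 22 mm wide; open, the fingers measure 114 mm over their backs; the gripper's body (76 mm by 85 mm) begins 54 mm behind the grasp point. The pads swing forward as they close: fully open they stand 13 mm farther back than shut.
Start: joints at [1.252, 0.576, 0.025, 1.437, -0.015, 1.129, -0.057], TCP at [0.157, -0.656, 0.231] pointing down, gripper open.
Joint ranges: [-2.76, 2.76], [-0.34, 2.15], [-1.52, 1.57], [0.19, 2.46], [-1.09, 4.23], [0.17, 1.99], [-2.82, 2.82]. Speed limits (rad/s): [2.22, 2.22, 3.01, 3.01, 3.14, 3.14, 3.14].

## Interface

Orientations are given as a unit quaternion [x, y, z, w].
In Python, from cell import state, camera, calibration, sign_off, hold_point_z gives the robot as it stands.
- The arm moves only by the tool carry_out, never from a script. Its arguments are lists of equal length, an entry for each row: "jaw": the closure, from 0 (fully open) to 1 (shut); "translation": the shift along the tool's x, y, z in m, a list of three; "rot": the turn, a rotation vector about the tool's x, y, z in degrees, a list of three. A call has 1 to 8 rows; each row shifts and turns the commanded pose from where the row before left it, along the tool's axes as they then stand; what a row does not reach is not made up. A row lasts 1/8 s, in which the tool goes at most 62.5 mm and 10.7 degrees, less where a joint would pass 70% of its speed; a pose out of reach is approached as far as the arm can. A call with a gripper value outside its range is refused whole. The fingers move at their own pace and stop on an object; the grip force is fixed at half the most. Time passes only in rows, so rows that do not move let the fingers close. It gives the time, the measured TCP pose, the force, the opening and the grip force at its end, in the units of the state.
- state(): the state, without advancing time (a new reading comes with each control period).
- camera(name): name is "scene" or "side" or "wrist"; returns (picture, depth): 480x640x3 uint8, red, green, blue; 480x640 float32, m along the optical axis (not along the pixel's ray), 0 where there is no reading.
- calibration(name): a dict with "fx", "fy", "cx", "cy" (pixels), "D" ([k1, k2, p1, p2, k3] as OpenCV has them; the pictures are not rectified), "R" (3x3) and "t" (3): a world point X has camera coordinates R X + t; the wrist camera has in their place "hand_eye" (4x4, takes a point from camera to tool coordinates, whose origin is the TCP and whose axes are the flange's). Camera axes: x right, y down, z forward; pixel columns grow to the right and rows downward; lengths in m; the calibration is good to about 2 mm. A picture is of the moment at which its call begins: read the wrist's pose just before it. calibration takes no time and is no camera call.
- sign_off(): hands the job in; it is judged then, once.
The state is a dict: "time": time; "joint_positions": joint angles; "joint_vel": joint speeds; "effort": joint torques, N m; "position": TCP position; "tcp_rot": TCP orientation; "wrist_force": force on the tool from outside, world axes, zero at the start; "moment": the same for the moment, N m; "gripper_width": finger opening in m; "grasp_force": force on a finger pad.
Only numpy, scipy, OpenCV 4.12 (cv2) and the standard library are available. Lean on these libraries where they do the work, as an engineer would, in place of code of your own. Each camera call takes 0.05 s, during which the arm holds its last target. There are 200 camera calls.

## Task

Set out the next test place round the pad of slips with the blue backing card that lies alone at the left end of the table, with the things that stand and lie beside it: lay the oximeter crosswise in the middle of the pad's far half and the tube with the blue cap crosswise in the middle of its near half, parallel to each other and to the pad's short edges. Stand the bottle with the green cap to the left of the pad and the bottle with the blue cap to its right, both level with the middle of the pad's long edges and leaving a gap of 2.5 cm between each bottle and the white paper. Let go of everything, and leave the white-capped bottle and the green-capped tube where they are.

Things in the scene. Friction and masses are not known exactly. Their poses are not given: they have to be found in the camera images.
- pad: White pad of slips, fixed, alone at the table's left end: 105 mm wide (x), 148 mm long (y), 10 mm thick, on a paper-thin blue backing card that shows 6 mm wide all round. Origin: centre of its underside. y points roughly away from the robot (far half: y > 0), x to the robot's right (left side: x < 0); turned up to 0.2 rad from square. The middles of its halves lie 37 mm from its centre along y.
- oximeter_mid (a point): Finger oximeter with a black upper half and a pale grey lower half, loose: 60 mm long (y), 32 mm wide (x), 28 mm high. The point is its centre, 14 mm above its underside; z is up. Its halves do not move.
- blue_tube_mid (a point): Sample tube lying on the table, loose: white with a blue cap, 72 mm long along y, 14 mm wide (x), 13 mm high. The point is its centre, 6.5 mm above its underside; z is up. To be set out. Of the blue-capped tubes it is the one near the pad; other tubes far to the right, by the white thermometer, play no part.
- green_bottle_mid (a point): Dropper bottle standing on the table, loose: white body 20 mm across and 40 mm high, then a tapering green cap (16 mm across at its foot), 64 mm high in all. The point is its centre, 32 mm above its underside; z is up along the bottle. Goes left.
- blue_bottle_mid (a point): Dropper bottle standing on the table, loose: white body 20 mm across and 40 mm high, then a tapering blue cap (16 mm across at its foot), 64 mm high in all. The point is its centre, 32 mm above its underside; z is up along the bottle. Goes right.
- white_bottle_mid (a point): Dropper bottle standing on the table, loose: white body 20 mm across and 40 mm high, then a tapering white cap (16 mm across at its foot), 64 mm high in all. The point is its centre, 32 mm above its underside; z is up along the bottle. Stays where it is.
- green_tube_mid (a point): Sample tube lying on the table, loose: white with a green cap, 72 mm long along y, 14 mm wide (x), 13 mm high. The point is its centre, 6.5 mm above its underside; z is up. It lies at the right of the work, by the single tube rack. Stays where it is.
Things that resemble listed ones, but are neither listed nor needed, are in the scene too. Of the things that look like the part that bears oximeter_mid, the larger one is meant.

How it is judged:
By the outcome, as a careful person would: the job done as asked, in the order asked, and still so for the second after the job is handed in, with the robot touching nothing.
It also fails if it takes over 99 s, if anything falls off the work surface, if the arm or the gripper's body presses on something with over 40 N, if the wrist force passes 120 N, or if a joint passes its speed limit or range.

## Working session

There is one attempt and no reset: what is moved stays moved. The work goes in short steps, Python scripts to look and compute and a tool call to move; the robot and the scene stay as the last step left them, time stands still between calls to the robot, and variables do not carry over. Pictures are saved under pics/ and viewed, at most 14 in all, crops included, and the job is handed in when it is done.

Besides the shell and the picture viewer there is one more tool, called after "Request:" as name(argument=value, ...) on one line, values as JSON. carry_out: Moves the arm, as the interface text tells. Its arguments: {"type":"object","properties":{"jaw":{"type":"array","items":{"type":"number"}},"translation":{"type":"array","items":{"type":"array","items":{"type":"number"}}},"rot":{"type":"array","items":{"type":"array","items":{"type":"number"}}}},"required":["jaw","translation","rot"]}

```bash
ls; mkdir -p pics; python3 - <<'E'
from cell import *
import cv2,numpy as np
print(state()); print(hold_point_z)
for n in ["scene","side"]:
    p,d=camera(n); cv2.imwrite(f"pics/{n}0.png",p[:,:,::-1]); np.save(f"pics/{n}0.npy",d)
    print(n,calibration(n))
print(calibration("wrist"))
E
```

```text
pics
{'time': 0.0, 'joint_positions': array([ 1.25219372,  0.57652492,  0.02484299,  1.43786925, -0.01498785,
        1.12901807, -0.05648417]), 'joint_vel': array([-2.56647825e-04,  5.45729971e-05,  9.05834026e-04, -7.82421478e-04,
        1.06974990e-03,  6.51397992e-04,  1.40942593e-04]), 'effort': array([ 5.46810043e-04, -7.65757155e+01,  2.25070864e+00, -2.85968810e+01,
        1.54330081e-02,  1.27604190e-02,  1.80441816e-05]), 'position': array([ 0.15694058, -0.65605016,  0.23046115]), 'tcp_rot': array([ 9.93112733e-01,  1.17159855e-01, -1.42914668e-04, -8.04916443e-04]), 'wrist_force': array([ 0.09471075, -0.02833718, -0.13628959]), 'moment': array([-0.00351255,  0.00244344, -0.04894429]), 'grasp_force': 0.0, 'gripper_width': 0.08542877692356456}
0.0187
scene {'fx': 442.5853564605281, 'fy': 442.5853564605281, 'cx': 313.9621618887459, 'cy': 234.09830866985715, 'D': array([-0.07924291,  0.        ,  0.        ,  0.        ,  0.        ]), 'R': array([[-0.53810007, -0.8428049 , -0.01132344],
       [-0.47830997,  0.31638994, -0.8192173 ],
       [ 0.69402297, -0.43540477, -0.573
[... 281 characters left out ...]
-0.00730497],
       [-0.13337747, -0.50211778, -0.85445198],
       [ 0.20574975,  0.82934226, -0.51947902]]), 't': array([-0.52376157, -0.04201982,  1.21589939])}
{'fx': 396.7685432779426, 'fy': 396.7685432779426, 'cx': 317.20858186218027, 'cy': 245.63383984539652, 'D': array([-0.08055909,  0.        ,  0.        ,  0.        ,  0.        ]), 'hand_eye': array([[-1.41961481e-03, -9.62141049e-01, -2.72548321e-01,
         6.94021037e-02],
       [ 9.99998932e-01, -1.46033791e-03, -5.34299471e-05,
         1.34169481e-04],
       [-3.46605500e-04, -2.72548106e-01,  9.62142094e-01,
        -1.43017155e-01],
       [ 0.00000000e+00,  0.00000000e+00,  0.00000000e+00,
         1.00000000e+00]])}
```

View pics/scene0.png

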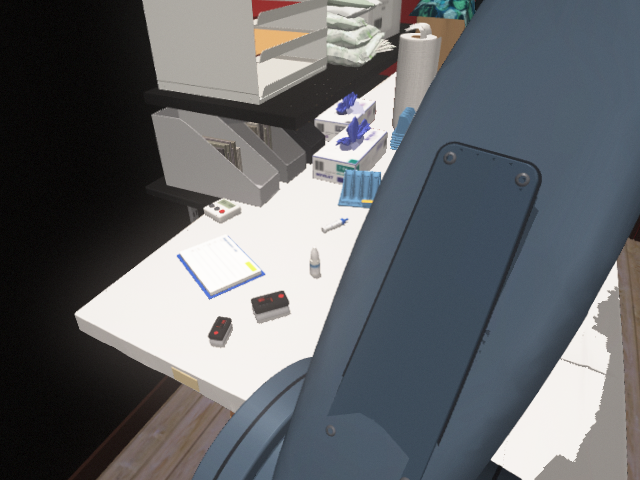

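View pics/side0.png

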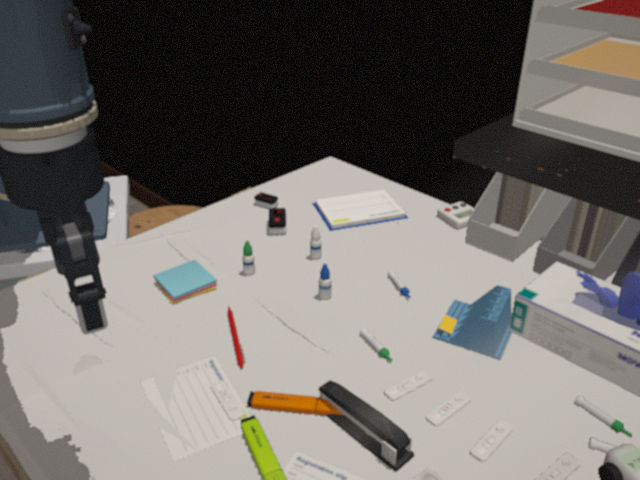

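Side view: larger oximeter at (277,221), a smaller lookalike at (266,201). Bottles: green cap (248,258), white cap (315,244), blue cap (325,282). The blue-capped tube near the pad is at (398,284), the green-capped tube at (377,345), and the pad at (360,209). In the scene view the larger oximeter is at (270,305) and the smaller at (220,331).

```bash
cat > h.py <<'E'
import numpy as np,cv2
from cell import *
from scipy.spatial.transform import Rotation as Ro
def cam(n,st=None):
    c=calibration(n); K=np.array([[c['fx'],0,c['cx']],[0,c['fy'],c['cy']],[0,0,1]])
    if n=='wrist':
        T=np.eye(4);T[:3,:3]=Ro.from_quat(st['tcp_rot']).as_matrix();T[:3,3]=st['position']
        T=T@c['hand_eye']; R=T[:3,:3].T; t=-R@T[:3,3]
    else: R,t=np.array(c['R']),np.array(c['t'])
    return K,c['D'],R,t
def ray(C,uv,z):
    K,D,R,t=C; p=cv2.undistortPoints(np.array(uv,float).reshape(-1,1,2),K,D).reshape(-1,2)
    d=np.c_[p,np.ones(len(p))]@R; o=-R.T@t
    return o+d*((z-o[2])/d[:,2])[:,None]
def proj(C,X):
    K,D,R,t=C; return cv2.projectPoints(np.array(X,float).reshape(-1,3),cv2.Rodrigues(R)[0],t,K,D)[0].reshape(-1,2)
def snap(name):
    st=state(); p,d=camera('wrist'); cv2.imwrite(f"pics/{name}.png",p[:,:,::-1]); np.savez(f"pics/{name}.npz",q=st['tcp_rot'],x=st['position'],d=d); return st
def load(name):
    z=np.load(f"pics/{name}.npz"); return cv2.imread(f"pics/{name}.png"),z['d'],cam('wrist',dict(tcp_rot=z['q'],position=z['x']))
E
python3 - <<'E'
from h import *
np.set_printoptions(precision=3,suppress=True)
C=cam('side'); print('cam',-C[2].T@C[3])
for n,uv,z in [('oxi',(277,214),.028),('small',(266,198),.02),('green',(248,275),0),('white',(315,259),0),('blue',(325,298),0),('btube',(398,284),.0065),('btube cap',(406,292),.0065),('btube end',(390,275),.0065),('gtube',(377,345),.006),('padL',(313,206),0),('padF',(374,192),0),('padR',(407,215),0),('padN',(328,228),0),('rack',(475,325),0.03)]:
    print(n,ray(C,uv,z)[0])
C=cam('scene');print('cam',-C[2].T@C[3])
for n,uv,z in [('oxi',(270,298),.028),('small',(220,325),.02),('white',(315,275),0),('btube',(335,225),.006),('pad',(177,258),0),('pad',(228,236),0),('pad',(264,270),0),('pad',(211,295),0)]: print(n,ray(C,uv,z)[0])
E
```

```text
cam [ 0.252 -1.158  0.592]
oxi [ 0.425 -0.148  0.028]
small [ 0.419 -0.063  0.02 ]
green [ 0.346 -0.293  0.   ]
white [ 0.467 -0.274  0.   ]
blue [ 0.455 -0.388  0.   ]
btube [ 0.576 -0.39   0.006]
btube cap [ 0.581 -0.414  0.006]
btube end [ 0.573 -0.363  0.006]
gtube [ 0.496 -0.522  0.006]
padL [ 0.51  -0.084  0.   ]
padF [ 0.648 -0.057  0.   ]
padR [ 0.679 -0.167  0.   ]
padN [ 0.517 -0.176  0.   ]
rack [ 0.633 -0.542  0.03 ]
cam [-0.079  0.072  0.544]
oxi [ 0.428 -0.156  0.028]
small [ 0.424 -0.062  0.02 ]
white [ 0.465 -0.27   0.   ]
btube [ 0.576 -0.393  0.006]
pad [ 0.661 -0.065  0.   ]
pad [ 0.675 -0.183  0.   ]
pad [ 0.531 -0.196  0.   ]
pad [ 0.52  -0.082  0.   ]
```

Request:
carry_out(jaw=[0, 0, 0, 0, 0, 0, 0, 0], translation=[[0.048, -0.031, -0.011], [0.048, -0.031, -0.011], [0.048, -0.031, -0.011], [0.048, -0.031, -0.011], [0.048, -0.031, -0.011], [0.048, -0.031, -0.011], [0.048, -0.031, -0.011], [0.048, -0.031, -0.011]], rot=[[0, 0, 0], [0, 0, 0], [0, 0, 0], [0, 0, 0], [0, 0, 0], [0, 0, 0], [0, 0, 0], [0, 0, 0]])

```text
time: 1.1
position: [0.4737, -0.3244, 0.3195]
tcp_rot: [0.993, 0.117, -0.0, -0.0]
wrist_force: [1.4, -0.5, 0.4]
gripper_width: 0.0859
grasp_force: 0.0
```

Request:
carry_out(jaw=[0, 0, 0, 0], translation=[[0.048, -0.031, -0.011], [0.048, -0.031, -0.011], [0, 0, 0], [0, 0, 0]], rot=[[0, 0, 0], [0, 0, 0], [0, 0, 0], [0, 0, 0]])

```text
time: 1.6
position: [0.5513, -0.2436, 0.3408]
tcp_rot: [0.993, 0.117, -0.001, 0.0]
wrist_force: [0.1, -0.6, 0.1]
gripper_width: 0.0853
grasp_force: 0.0
```

```bash
python3 - <<'E'
from h import *
s=snap('w1'); print(s['time'],s['position'],s['tcp_rot'])
E
```

```text
1.6 [ 0.55132758 -0.24358597  0.34077341] [ 9.93107417e-01  1.17206111e-01 -6.20992476e-04  2.99576109e-05]
```

View pics/w1.png

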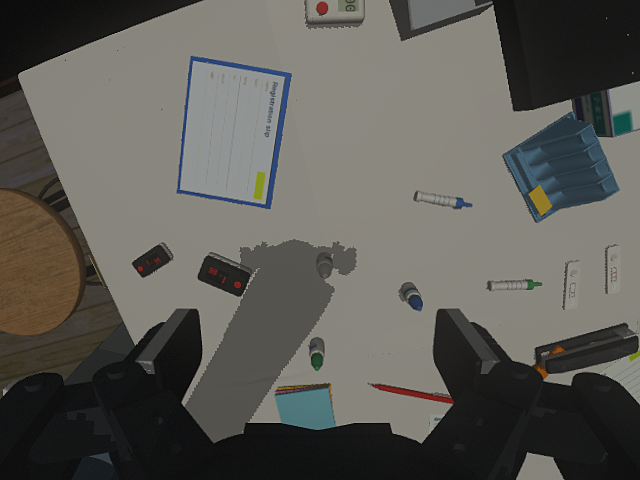

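Wrist view: pad at (234,132). Oximeters: larger black one at (225,273), smaller at (153,260); the larger fits. Bottles: white cap (324,265), blue cap (411,297), green cap (317,355). Tubes: blue cap (442,200) near the pad, green cap (515,285).

I'll confirm these in one enlarged crop and measure them.

```bash
python3 - <<'E'
from h import *
np.set_printoptions(precision=4,suppress=True)
im,d,C=load('w1'); hsv=cv2.cvtColor(im,cv2.COLOR_BGR2HSV)
cv2.imwrite('pics/w1c.png',cv2.resize(im[150:390,120:480],None,fx=2,fy=2,interpolation=cv2.INTER_CUBIC))
def comps(mask,roi,amin=15):
    m=np.zeros_like(mask); x0,y0,x1,y1=roi; m[y0:y1,x0:x1]=mask[y0:y1,x0:x1]
    return [c for c in cv2.findContours(m,cv2.RETR_EXTERNAL,cv2.CHAIN_APPROX_NONE)[0] if cv2.contourArea(c)>amin]
def rect(name,c,z):
    X=ray(C,c.reshape(-1,2),z)[:,:2]; r=cv2.minAreaRect((X*1000).astype(np.float32))
    b=cv2.boxPoints(r); e=b[1]-b[0],b[2]-b[1]; e=max(e,key=np.linalg.norm); a=np.arctan2(e[1],e[0])
    print(name,np.array(r[0])/1000,np.array(r[1]),'long axis',a,'px',c.reshape(-1,2).mean(0))
blue=cv2.inRange(hsv,(100,100,50),(130,255,255)); dark=cv2.inRange(hsv,(0,0,0),(180,255,75)); green=cv2.inRange(hsv,(45,80,30),(90,255,255))
for c in comps(blue,(150,40,310,220),500): rect('pad',c,0)
for c in comps(blue,(400,170,500,330)): rect('bluecap',c,.006)
for c in comps(green,(300,270,560,380)): rect('greencap',c,.006)
for c in comps(dark,(120,230,260,300),200): rect('oxi',c,.028)
white=cv2.inRange(hsv,(0,0,185),(180,60,255))
print('depth pts')
for n,uv in [('oxi',(225,273)),('small',(153,260)),('white',(324,265)),('blue',(411,297)),('green',(317,355)),('btube',(435,198)),('gtube',(505,285))]:
    print(n,d[uv[1],uv[0]],hsv[uv[1],uv[0]])
print('px table',hsv[300,560],hsv[240,460],hsv[198,430])
E
```

```text
pad [ 0.595  -0.1286] [160.2254 117.4481] long axis 0.054239668 px [232.0108 131.1659]
bluecap [ 0.4411 -0.4035] [22.2262 13.3087] long axis 0.3038486 px [416.1667 302.1429]
bluecap [ 0.5819 -0.421 ] [11.1746 19.9284] long axis -1.3314134 px [462.119  203.2619]
greencap [ 0.3251 -0.2959] [26.9221 13.7638] long axis 0.23656689 px [316.2308 360.9231]
greencap [ 0.501  -0.5501] [12.7444 20.5094] long axis -1.3459957 px [532.7436 284.3077]
oxi [ 0.4315 -0.1555] [59.4505 41.2094] long axis 1.3680096 px [224.7451 269.4265]
oxi [ 0.4285 -0.0657] [25.0458 51.9651] long axis -0.76851815 px [155.8952 258.1532]
depth pts
oxi 0.48230636 [30  8 31]
small 0.48308417 [ 6 34 38]
white 0.4609755 [20 21 73]
blue 0.4769028 [110  92  58]
green 0.49539852 [ 67 111  60]
btube 0.47387466 [105   4 125]
gtube 0.50523925 [ 33  17 147]
px table [ 25  21 136] [ 22  20 137] [ 36   9 147]
```

View pics/w1c.png

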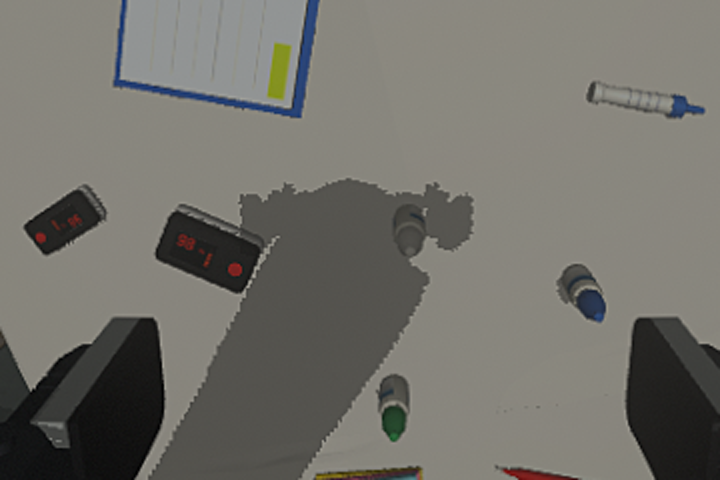

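Crop confirms them: larger oximeter at crop (208,250), smaller at (65,220). The blue-capped tube is at (645,98) and the green-, white- and blue-capped bottles at (394,405), (408,230) and (583,292). Next I'll move over the oximeter for a close look.

Request:
carry_out(jaw=[0, 0, 0], translation=[[-0.032, -0.038, 0], [-0.032, -0.038, 0], [-0.032, -0.038, 0]], rot=[[0, 0, 0], [0, 0, 0], [0, 0, 0]])

```text
time: 2.02
position: [0.4296, -0.1553, 0.341]
tcp_rot: [0.993, 0.116, -0.0, 0.0]
wrist_force: [-0.8, 0.1, 2.2]
gripper_width: 0.0852
grasp_force: 0.0
```

Request:
carry_out(jaw=[0, 0, 0, 0, 0, 0, 0, 0], translation=[[0, 0, 0.0257], [0, 0, 0.0257], [0, 0, 0.0257], [0, 0, 0.0257], [0, 0, 0.0257], [0, 0, 0.0257], [0, 0, 0.0257], [0, 0, 0]], rot=[[0, 0, -9.3], [0, 0, -9.3], [0, 0, -9.3], [0, 0, -9.3], [0, 0, -9.3], [0, 0, -9.3], [0, 0, -9.3], [0, 0, 0]])

```text
time: 3.02
position: [0.4299, -0.1558, 0.1602]
tcp_rot: [0.775, 0.632, -0.001, -0.001]
wrist_force: [-1.1, 0.1, 0.2]
gripper_width: 0.0854
grasp_force: 0.0
```

```bash
cat >> h.py <<'E'
def yaw(st): R=Ro.from_quat(st['tcp_rot']).as_matrix(); return np.arctan2(R[1,0],R[0,0])
def go(p,yw=None):
    "shift and turn still to go, in tool axes as they stand"
    st=state(); R=Ro.from_quat(st['tcp_rot']).as_matrix(); y0=yaw(st); yw=y0 if yw is None else yw
    Rt=Ro.from_matrix(np.array([[np.cos(yw),np.sin(yw),0],[np.sin(yw),-np.cos(yw),0],[0,0,-1]]))
    rv=(Ro.from_matrix(R).inv()*Rt).as_rotvec(degrees=True)
    dl=np.array(p)-st['position']
    print('t',st['time'],'pos',st['position'],'yaw',y0,'| shift(old axes)',R.T@dl,'shift(new axes)',Rt.as_matrix().T@dl,'rot',rv)
def comps(mask,roi,amin=15):
    m=np.zeros_like(mask); x0,y0,x1,y1=roi; m[y0:y1,x0:x1]=mask[y0:y1,x0:x1]
    return [c for c in cv2.findContours(m,cv2.RETR_EXTERNAL,cv2.CHAIN_APPROX_NONE)[0] if cv2.contourArea(c)>amin]
def rect(C,name,c,z):
    X=ray(C,c.reshape(-1,2),z)[:,:2]; r=cv2.minAreaRect((X*1000).astype(np.float32))
    b=cv2.boxPoints(r); e=max((b[1]-b[0],b[2]-b[1]),key=np.linalg.norm); a=np.arctan2(e[1],e[0])
    print(name,np.array(r[0])/1000,np.array(r[1]),'long axis',a,'px',c.reshape(-1,2).mean(0))
np.set_printoptions(precision=4,suppress=True)
E
python3 - <<'E'
from h import *
snap('w2'); im,d,C=load('w2'); hsv=cv2.cvtColor(im,cv2.COLOR_BGR2HSV)
go([.4315,-.1555,.15],1.368); print(proj(C,[.4315,-.1555,.028]))
dark=cv2.inRange(hsv,(0,0,0),(180,255,60))
for c in comps(dark,(150,60,500,330),1500): rect(C,'oxi',c,.028)
m=np.abs
# points by depth
v,u=np.mgrid[0:480,0:640]; K,D,R,t=C
p=cv2.undistortPoints(np.c_[u.ravel(),v.ravel()].astype(float).reshape(-1,1,2),K,D).reshape(-1,2)
X=(np.c_[p,np.ones(len(p))]*d.reshape(-1,1)-t)@R
X=X.reshape(480,640,3); top=((X[:,:,2]>.022)&(X[:,:,2]<.034)&(d>0)).astype(np.uint8)
for c in comps(top,(150,60,500,330),1000):
    rect(C,'top by depth',c,.028); 
print('z table',np.median(X[100:120,200:400,2]))
E
```

```text
t 3.075 pos [ 0.4309 -0.1557  0.1613] yaw 1.3653825373948298 | shift(old axes) [0.0004 0.0006 0.0113] shift(new axes) [0.0004 0.0006 0.0113] rot [-0.0982  0.0011 -0.15  ]
[[319.5374 232.7477]]
oxi [ 0.4262 -0.1528] [59.7235 32.0633] long axis 1.3772842 px [311.6102 229.178 ]
oxi [ 0.4225 -0.0608] [23.667  43.6085] long axis -0.78081995 px [276.9759  99.1867]
top by depth [ 0.4263 -0.1528] [59.6115 32.1688] long axis 1.3731415 px [311.8559 229.1653]
z table 0.0011663279957741099
```

View pics/w2.png

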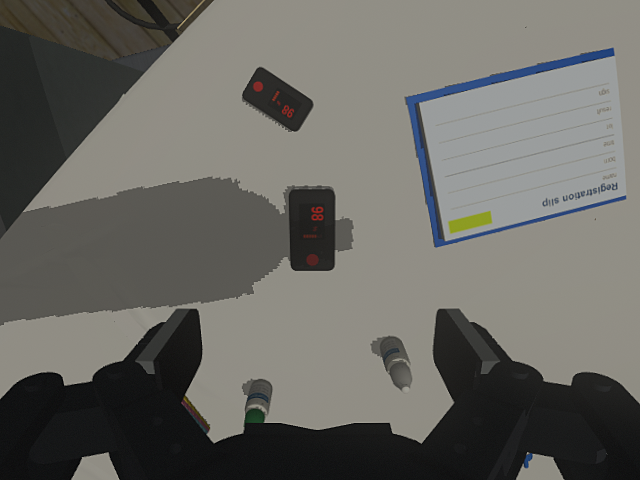

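The close view shows the larger oximeter at (312,229), upright; its top measures 59.7 x 32 mm, so it is the right one. Grasping it.

Request:
carry_out(jaw=[0, 0, 0, 0, 0, 1, 1, 1], translation=[[0.002, -0.005, 0.04], [0, 0, 0.04], [0, 0, 0.04], [0, 0, 0.037], [0, 0, 0], [0, 0, 0], [0, 0, 0], [0, 0, 0]], rot=[[0, 0, -0.5], [0, 0, 0], [0, 0, 0], [0, 0, 0], [0, 0, 0], [0, 0, 0], [0, 0, 0], [0, 0, 0]])

```text
time: 4.08
position: [0.428, -0.1522, 0.0056]
tcp_rot: [0.772, 0.636, 0.001, 0.001]
wrist_force: [0.5, 0.1, 41.8]
gripper_width: 0.0324
grasp_force: 34.1
```

Request:
carry_out(jaw=[1, 1, 1, 1], translation=[[0, 0, 0], [0, 0, 0], [0, 0, 0], [0, 0, 0]], rot=[[0, 0, 0], [0, 0, 0], [0, 0, 0], [0, 0, 0]])

```text
time: 4.58
position: [0.428, -0.1522, 0.0057]
tcp_rot: [0.772, 0.636, 0.0, 0.001]
wrist_force: [-1.7, 1.0, 13.8]
gripper_width: 0.0319
grasp_force: 58.8
```

```bash
python3 - <<'E'
from h import *
a=.0542; c=np.array([.595,-.1286]); ey=np.array([np.cos(a),np.sin(a)]); ex=np.array([np.sin(a),-np.cos(a)])
for n,p in [('oxi',c+.037*ey),('tube',c-.037*ey),('green',c-.0875*ex),('blue',c+.0875*ex)]: print(n,p)
s=state();print(s['gripper_width'],s['grasp_force'],s['wrist_force'])
p=c+.037*ey; go([p[0],p[1],.08],a+np.pi/2)
E
```

```text
oxi [ 0.6319 -0.1266]
tube [ 0.5581 -0.1306]
green [ 0.5903 -0.0412]
blue [ 0.5997 -0.216 ]
0.031938973230605794 58.80338028073311 [-1.6993  1.0192 13.8455]
t 4.575 pos [ 0.428  -0.1522  0.0057] yaw 1.3790154115236073 | shift(old axes) [ 0.064   0.1955 -0.0739] shift(new axes) [ 0.0145  0.2051 -0.0743] rot [  0.1202   0.0442 -14.0936]
```

Request:
carry_out(jaw=[1, 1, 1, 1, 1, 1, 1, 1], translation=[[0, 0, -0.037], [0, 0, -0.037], [0, 0, 0], [0, 0, 0], [0.0036, 0.0513, 0], [0.0036, 0.0513, 0], [0.0036, 0.0513, 0], [0.0036, 0.0513, 0]], rot=[[0, 0, 0], [0, 0, 0], [0, 0, -7.05], [0, 0, -7.05], [0, 0, 0], [0, 0, 0], [0, 0, 0], [0, 0, 0]])

```text
time: 5.58
position: [0.6329, -0.1262, 0.0791]
tcp_rot: [0.688, 0.726, 0.0, 0.0]
wrist_force: [0.9, -0.2, -0.3]
gripper_width: 0.0317
grasp_force: 60.4
```

Request:
carry_out(jaw=[1, 1], translation=[[0, 0, 0], [0, 0, 0]], rot=[[0, 0, 0], [0, 0, 0]])

```text
time: 5.82
position: [0.6305, -0.1264, 0.0783]
tcp_rot: [0.687, 0.726, -0.001, -0.0]
wrist_force: [-0.3, 1.0, -1.0]
gripper_width: 0.0316
grasp_force: 60.4
```

```bash
python3 - <<'E'
from h import *
snap('w3'); im,d,C=load('w3'); hsv=cv2.cvtColor(im,cv2.COLOR_BGR2HSV)
go([.6319,-.1266,.017],.0542+np.pi/2); print(state()['gripper_width'])
b=cv2.inRange(hsv,(100,100,50),(130,255,255))
for c in comps(b,(0,0,640,480),500): rect(C,'blue',c,0)
E
```

```text
t 5.875 pos [ 0.6301 -0.1267  0.0784] yaw 1.625231656543607 | shift(old axes) [0.     0.0019 0.0614] shift(new axes) [-0.      0.0018  0.0614] rot [-0.0795  0.0184  0.0135]
0.03153728733528416
blue [ 0.5942 -0.1295] [161.2196 117.536 ] long axis 0.052778088 px [238.9724 222.0029]
```

View pics/w3.png

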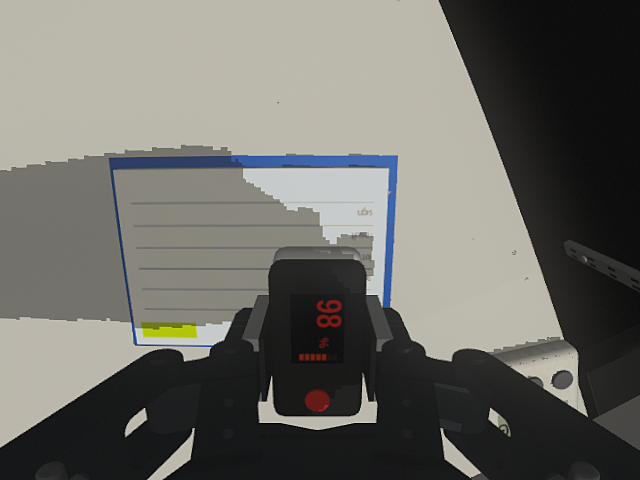

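The oximeter is held at image centre over the pad's far half; the pad re-measures to within 1 mm. Lowering it.

Request:
carry_out(jaw=[1, 1, 1, 1, 1], translation=[[0.0006, 0.0014, 0.03], [0, 0, 0.028], [0, 0, 0.0025], [0, 0, 0.001], [0, 0, 0]], rot=[[0, 0, 0], [0, 0, 0], [0, 0, 0], [0, 0, 0], [0, 0, 0]])

```text
time: 6.5
position: [0.6333, -0.1258, 0.0182]
tcp_rot: [0.688, 0.726, 0.0, 0.001]
wrist_force: [1.2, -0.1, -1.1]
gripper_width: 0.0318
grasp_force: 60.4
```

Request:
carry_out(jaw=[1, 1], translation=[[0, 0, 0.001], [0, 0, 0]], rot=[[0, 0, 0], [0, 0, 0]])

```text
time: 6.75
position: [0.633, -0.1255, 0.0163]
tcp_rot: [0.687, 0.726, 0.0, 0.0]
wrist_force: [-0.2, -1.0, -0.6]
gripper_width: 0.0319
grasp_force: 60.4
```

Request:
carry_out(jaw=[1], translation=[[-0.0003, -0.0006, 0.0004]], rot=[[0, 0, 0]])

```text
time: 6.88
position: [0.6326, -0.1257, 0.0159]
tcp_rot: [0.687, 0.726, 0.0, 0.0]
wrist_force: [-1.0, 0.3, 4.8]
gripper_width: 0.0318
grasp_force: 61.1
```

Request:
carry_out(jaw=[0.5, 0, 0, 0, 0, 0, 0], translation=[[0, 0, 0], [0, 0, 0], [0, 0, 0], [0, 0, -0.01], [0, 0, -0.045], [0, 0, -0.045], [0, 0, -0.045]], rot=[[0, 0, 0], [0, 0, 0], [0, 0, 0], [0, 0, 0], [0, 0, 0], [0, 0, 0], [0, 0, 0]])

```text
time: 7.75
position: [0.6322, -0.1258, 0.1627]
tcp_rot: [0.687, 0.726, 0.0, 0.0]
wrist_force: [0.7, 0.8, -0.2]
gripper_width: 0.0855
grasp_force: 0.0
```

Request:
carry_out(jaw=[0, 0, 0, 0, 0, 0, 0, 0], translation=[[-0.052, -0.014, 0], [-0.052, -0.014, 0], [-0.052, -0.014, 0], [-0.052, -0.014, 0], [-0.052, -0.014, 0], [0, 0, 0], [0, 0, 0], [0, 0, 0]], rot=[[0, 0, 0], [0, 0, 0], [0, 0, 0], [0, 0, 0], [0, 0, 0], [0, 0, -5.3], [0, 0, -5.3], [0, 0, 0]])

```text
time: 8.75
position: [0.5766, -0.3894, 0.1611]
tcp_rot: [0.618, 0.786, 0.0, 0.0]
wrist_force: [-0.6, -0.4, -0.6]
gripper_width: 0.0856
grasp_force: 0.0
```

```bash
python3 - <<'E'
from h import *
snap('w4'); im,d,C=load('w4'); hsv=cv2.cvtColor(im,cv2.COLOR_BGR2HSV)
go([.576,-.39,.15],1.81)
K,D,R,t=C; v,u=np.mgrid[0:480,0:640]
p=cv2.undistortPoints(np.c_[u.ravel(),v.ravel()].astype(float).reshape(-1,1,2),K,D).reshape(-1,2)
X=((np.c_[p,np.ones(len(p))]*d.reshape(-1,1)-t)@R).reshape(480,640,3); print('table',np.median(X[150:170,350:400,2]))
m=((X[:,:,2]>.006)&(X[:,:,2]<.03)&(d>0)).astype(np.uint8)
for c in comps(m,(150,50,480,330),200): rect(C,'tall',c,.01)
b=cv2.inRange(hsv,(100,100,40),(130,255,255))
for c in comps(b,(150,50,480,330),40): rect(C,'blue',c,.0065)
E
```

```text
t 8.8 pos [ 0.5766 -0.3893  0.161 ] yaw 1.8088414832396993 | shift(old axes) [-0.0006 -0.0008  0.011 ] shift(new axes) [-0.0006 -0.0008  0.011 ] rot [ 0.0223  0.0035 -0.0664]
table 0.0011728424076511818
tall [ 0.5789 -0.3951] [13.6787 71.4189] long axis -1.4986905 px [318.6169 231.6915]
tall [ 0.4594 -0.3871] [16.6051 21.3215] long axis -1.1003674 px [164.8929 188.2143]
blue [ 0.5803 -0.4215] [12.9736 20.7754] long axis -1.5395501 px [312.7429 263.5   ]
blue [ 0.4492 -0.3951] [ 4.6995 13.9082] long axis -1.440358 px [152.0513 195.6667]
```

View pics/w4.png

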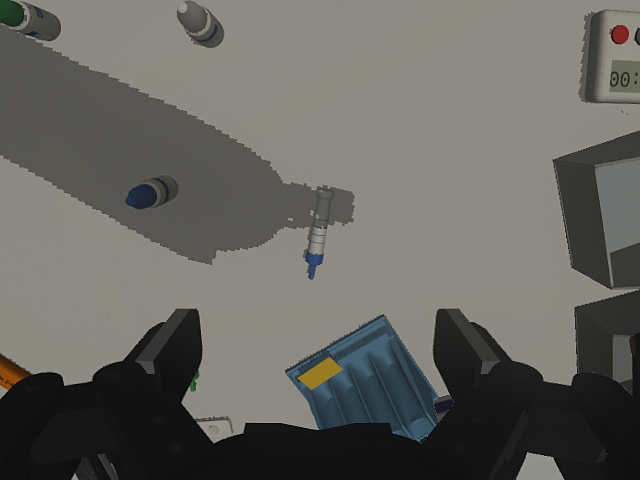

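Tube at (318,232), its blue cap at (312,265) pointing toward the blue rack at (370,375). I'll check clearance to the rack.

```bash
python3 - <<'E'
from h import *
im,d,C=load('w4'); K,D,R,t=C
def P(u,v):
    p=cv2.undistortPoints(np.array([[[u,v]]],float),K,D)[0,0]; return (np.r_[p,1]*d[v,u]-t)@R
for uv in [(385,318),(384,322),(290,372),(330,345),(320,373),(400,345),(380,380),(420,400)]: print(uv,P(*uv))
go([.5789,-.3951,.007],1.643)
E
```

```text
(385, 318) [ 0.6503 -0.4525  0.0045]
(384, 322) [ 0.6515 -0.4577  0.0014]
(290, 372) [ 0.5846 -0.5218  0.0045]
(330, 345) [ 0.6123 -0.4889  0.0024]
(320, 373) [ 0.6089 -0.5112  0.0129]
(400, 345) [ 0.6703 -0.4742  0.0041]
(380, 380) [ 0.6565 -0.4989  0.0244]
(420, 400) [ 0.6831 -0.4934  0.0496]
t 8.8 pos [ 0.5766 -0.3893  0.161 ] yaw 1.8088414832396993 | shift(old axes) [-0.0062  0.0008  0.154 ] shift(new axes) [-0.006   0.0018  0.154 ] rot [0.0225 0.0016 9.502 ]
```

Request:
carry_out(jaw=[0.3, 0.6, 0.65, 0.65, 0.65, 0.65], translation=[[-0.006, 0.001, 0], [0, 0, 0.045], [0, 0, 0.045], [0, 0, 0.04], [0, 0, 0.014], [0, 0, 0]], rot=[[0, 0, 9.5], [0, 0, 0], [0, 0, 0], [0, 0, 0], [0, 0, 0], [0, 0, 0]])

```text
time: 9.55
position: [0.5791, -0.3946, 0.0164]
tcp_rot: [0.681, 0.733, -0.0, -0.0]
wrist_force: [-0.4, 0.3, 0.1]
gripper_width: 0.0297
grasp_force: 0.0
```

Request:
carry_out(jaw=[0.65, 0.65, 0.65], translation=[[0, 0, 0.004], [0, 0, 0.003], [0, 0, 0]], rot=[[0, 0, 0], [0, 0, 0], [0, 0, 0]])

```text
time: 9.93
position: [0.5792, -0.395, 0.01]
tcp_rot: [0.68, 0.733, 0.0, 0.0]
wrist_force: [0.1, 0.1, 0.8]
gripper_width: 0.0301
grasp_force: 0.0
```

Request:
carry_out(jaw=[0.65, 0.65, 0.65], translation=[[0, 0, 0.0025], [0, 0, 0.0015], [0, 0, 0]], rot=[[0, 0, 0], [0, 0, 0], [0, 0, 0]])

```text
time: 10.3
position: [0.5789, -0.3948, 0.0053]
tcp_rot: [0.68, 0.733, -0.0, -0.0]
wrist_force: [0.4, 0.2, 0.4]
gripper_width: 0.0301
grasp_force: 0.0
```

Request:
carry_out(jaw=[0.8, 0.85, 1, 1], translation=[[0, 0, 0], [0, 0, 0], [0, 0, 0], [0, 0, 0]], rot=[[0, 0, 0], [0, 0, 0], [0, 0, 0], [0, 0, 0]])

```text
time: 10.8
position: [0.5792, -0.3949, 0.0057]
tcp_rot: [0.68, 0.733, 0.0, 0.0]
wrist_force: [-0.4, 0.1, 2.4]
gripper_width: 0.0109
grasp_force: 59.0
```

Request:
carry_out(jaw=[1, 1, 1, 1], translation=[[0, 0, -0.02], [0, 0, -0.035], [0, 0, -0.035], [0, 0, 0]], rot=[[0, 0, 0], [0, 0, 0], [0, 0, 0], [0, 0, 1.1]])

```text
time: 11.3
position: [0.581, -0.3959, 0.1001]
tcp_rot: [0.688, 0.726, 0.001, 0.003]
wrist_force: [-1.1, -0.5, -0.2]
gripper_width: 0.0115
grasp_force: 58.6
```

```bash
python3 - <<'E'
from h import *
print(state()['gripper_width'],state()['grasp_force']); go([.5577,-.131,.095],.0535+np.pi/2)
E
```

```text
0.011548481120663721 58.63034784793854
t 11.3 pos [ 0.581  -0.3959  0.1001] yaw 1.6250465650397852 | shift(old axes) [ 0.2657 -0.0089  0.0041] shift(new axes) [ 0.2657 -0.0091  0.0051] rot [0.3135 0.2017 0.0435]
```

Request:
carry_out(jaw=[1, 1, 1, 1, 1, 1, 1], translation=[[0.053, -0.0018, 0], [0.053, -0.0018, 0], [0.053, -0.0018, 0], [0.053, -0.0018, 0], [0.053, -0.0018, 0], [0, 0, 0], [0, 0, 0]], rot=[[0, 0, 0], [0, 0, 0], [0, 0, 0], [0, 0, 0], [0, 0, 0], [0, 0, 0], [0, 0, 0]])

```text
time: 12.18
position: [0.5555, -0.1313, 0.0957]
tcp_rot: [0.687, 0.726, -0.0, 0.0]
wrist_force: [-0.1, 0.4, -0.5]
gripper_width: 0.0112
grasp_force: 58.7
```

```bash
python3 - <<'E'
from h import *
snap('w5'); im,d,C=load('w5'); hsv=cv2.cvtColor(im,cv2.COLOR_BGR2HSV)
go([.5577,-.131,.03],.0535+np.pi/2)
K,D,R,t=C; v,u=np.mgrid[0:480,0:640]
p=cv2.undistortPoints(np.c_[u.ravel(),v.ravel()].astype(float).reshape(-1,1,2),K,D).reshape(-1,2)
X=((np.c_[p,np.ones(len(p))]*d.reshape(-1,1)-t)@R).reshape(480,640,3)
m=((X[:,:,2]>.023)&(X[:,:,2]<.045)&(d>0)&(X[:,:,0]>.6)).astype(np.uint8)
for c in comps(m,(150,0,600,480),500): rect(C,'oxi',c,.038)
b=cv2.inRange(hsv,(100,100,40),(130,255,255))
for c in comps(b,(0,0,640,480),40): rect(C,'blue',c,.0)
E
```

```text
t 12.225 pos [ 0.5554 -0.1321  0.0955] yaw 1.6243865381428557 | shift(old axes) [0.001  0.0024 0.0655] shift(new axes) [0.0009 0.0023 0.0655] rot [-0.0109  0.0454  0.0052]
oxi [ 0.6304 -0.1262] [35.1027 60.2956] long axis -1.5219148 px [455.1498 262.6024]
blue [ 0.5609 -0.2239] [21.4853 35.8044] long axis -1.5176569 px [317.1923 371.8154]
blue [ 0.5948 -0.1296] [161.233  117.6444] long axis 0.053596124 px [388.2997 227.1266]
```

View pics/w5.png

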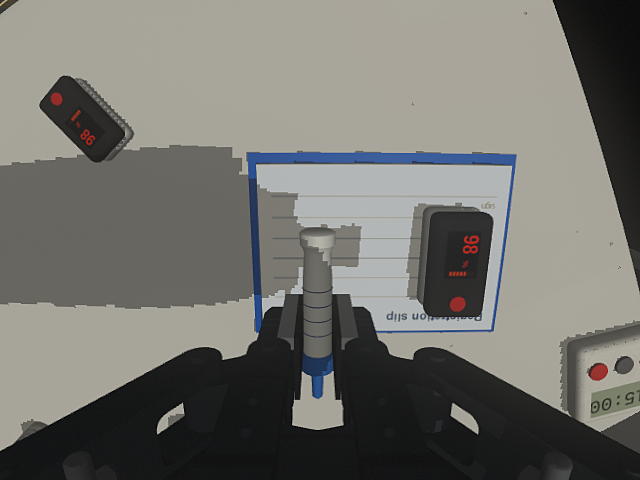

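The tube is in the jaws at (318,300), lined up with the tool and over the near half; the oximeter lies well on the far half at (460,262). Lowering the tube.

Request:
carry_out(jaw=[1, 1, 1, 1, 1, 1], translation=[[0.001, 0.0024, 0.035], [0, 0, 0.035], [0, 0, 0.0055], [0, 0, 0.0015], [0, 0, 0.0005], [0, 0, 0]], rot=[[0, 0, 0], [0, 0, 0], [0, 0, 0], [0, 0, 0], [0, 0, 0], [0, 0, 0]])

```text
time: 12.98
position: [0.5584, -0.1299, 0.019]
tcp_rot: [0.687, 0.726, 0.0, 0.001]
wrist_force: [0.1, -0.9, -0.9]
gripper_width: 0.0111
grasp_force: 58.7
```

Request:
carry_out(jaw=[1, 1], translation=[[0, 0, 0.001], [0, 0, 0]], rot=[[0, 0, 0], [0, 0, 0]])

```text
time: 13.22
position: [0.5579, -0.1296, 0.0172]
tcp_rot: [0.687, 0.726, 0.0, 0.0]
wrist_force: [0.4, -0.8, -0.1]
gripper_width: 0.0113
grasp_force: 58.7
```

Request:
carry_out(jaw=[1, 1], translation=[[-0.0012, 0, 0.0008], [0, 0, 0.0005]], rot=[[0, 0, 0], [0, 0, 0]])

```text
time: 13.48
position: [0.5578, -0.131, 0.0156]
tcp_rot: [0.687, 0.726, -0.0, -0.0]
wrist_force: [0.8, -0.2, -0.6]
gripper_width: 0.0111
grasp_force: 58.7
```

Request:
carry_out(jaw=[1], translation=[[0, 0, 0.0003]], rot=[[0, 0, 0]])

```text
time: 13.6
position: [0.5579, -0.131, 0.0156]
tcp_rot: [0.687, 0.726, -0.0, 0.0]
wrist_force: [-2.6, 0.1, 6.8]
gripper_width: 0.0112
grasp_force: 59.5
```

Request:
carry_out(jaw=[0.8, 0.65, 0.65, 0.65, 0.65, 0.65, 0.65, 0.65], translation=[[0, 0, 0], [0, 0, 0], [0, 0, 0], [0, 0, -0.01], [0, 0, -0.035], [0, 0, -0.05], [0, 0, -0.05], [0, 0, 0]], rot=[[0, 0, 0], [0, 0, 0], [0, 0, 0], [0, 0, 0], [0, 0, 0], [0, 0, 0], [0, 0, 0], [0, 0, 0]])

```text
time: 14.6
position: [0.5602, -0.131, 0.165]
tcp_rot: [0.687, 0.726, 0.002, 0.003]
wrist_force: [-0.4, -0.7, -0.8]
gripper_width: 0.0299
grasp_force: 0.0
```

```bash
cat >> h.py <<'E'
def pts(C,d):
    K,D,R,t=C; v,u=np.mgrid[0:480,0:640]
    p=cv2.undistortPoints(np.c_[u.ravel(),v.ravel()].astype(float).reshape(-1,1,2),K,D).reshape(-1,2)
    return ((np.c_[p,np.ones(len(p))]*d.reshape(-1,1)-t)@R).reshape(480,640,3)
E
python3 - <<'E'
from h import *
snap('w6'); im,d,C=load('w6'); X=pts(C,d)
m=((X[:,:,2]>.014)&(X[:,:,2]<.06)&(d>0)).astype(np.uint8)
for c in comps(m,(100,0,600,330),300): rect(C,'obj',c,.03)
go([.35,-.293,.165])
E
```

```text
obj [ 0.7555 -0.1882] [63.9152 35.9339] long axis 0.16958544 px [557.165  312.8155]
obj [ 0.632  -0.1277] [38.15   63.6871] long axis -1.5225645 px [414.625  230.9556]
obj [ 0.5579 -0.1288] [12.4806 68.8437] long axis -1.5187752 px [312.8116 225.1787]
obj [ 0.4272 -0.0597] [25.0807 43.8468] long axis -0.7890669 px [127.5894 121.6556]
t 14.65 pos [ 0.5588 -0.131   0.1627] yaw 1.6255504044812925 | shift(old axes) [-0.1503 -0.2174 -0.003 ] shift(new axes) [-0.1503 -0.2174 -0.0023] rot [0.2258 0.0669 0.0001]
```

View pics/w6.png

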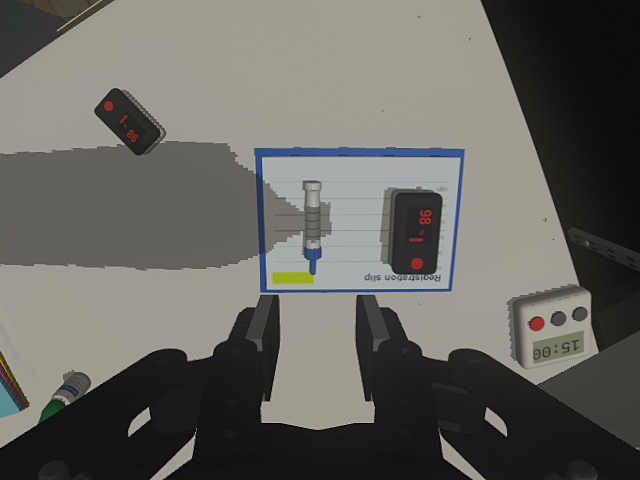

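Both lie crosswise and parallel on the pad: tube at (313,225), oximeter at (415,231). Now the green-capped bottle.

Request:
carry_out(jaw=[0.45, 0.45, 0.45, 0.45, 0.45, 0.45, 0.45], translation=[[-0.03, -0.0435, 0], [-0.03, -0.0435, 0], [-0.03, -0.0435, 0], [-0.03, -0.0435, 0], [-0.03, -0.0435, 0], [0, 0, 0], [0, 0, 0]], rot=[[0, 0, 0], [0, 0, 0], [0, 0, 0], [0, 0, 0], [0, 0, 0], [0, 0, 0], [0, 0, 0]])

```text
time: 15.52
position: [0.3489, -0.2922, 0.1599]
tcp_rot: [0.688, 0.726, 0.0, -0.0]
wrist_force: [-0.2, 0.1, 0.1]
gripper_width: 0.0469
grasp_force: 0.0
```

```bash
python3 - <<'E'
from h import *
snap('w7'); im,d,C=load('w7'); X=pts(C,d); hsv=cv2.cvtColor(im,cv2.COLOR_BGR2HSV)
st=state(); print(st['gripper_width'],'cam',-C[2].T@C[3])
m=(X[:,:,2]>.012)&(X[:,:,2]<.075)&(d>0)&(np.hypot(X[:,:,0]-.35,X[:,:,1]+.293)<.035)
Q=X[m]; print(len(Q),'axis depth', [ (z,Q[(abs(Q[:,2]-z)<.004)][:,:2].mean(0),len(Q[(abs(Q[:,2]-z)<.004)])) for z in (.02,.03,.05,.06)])
top=Q[Q[:,2]>Q[:,2].max()-.006]; print('tip',top.mean(0),len(top))
g=cv2.inRange(hsv,(45,80,25),(90,255,255))
for c in comps(g,(0,0,640,480),60): rect(C,'green',c,.055)
n=(X[:,:,2]>.003)&(X[:,:,2]<.03)&(d>0)&(X[:,:,0]<.33)&(X[:,:,0]>.2)&(X[:,:,1]<-.2)&(X[:,:,1]>-.4)
print('notes', X[n].min(0),X[n].max(0) , X[n&(abs(X[:,:,1]+.293)<.015)][:,0].max() if n.any() else '')
E
```

```text
0.046993058476392756 cam [ 0.3453 -0.2232  0.303 ]
832 axis depth [(0.02, array([ 0.3505, -0.2825]), 55), (0.03, array([ 0.3502, -0.2842]), 109), (0.05, array([ 0.3505, -0.2878]), 180), (0.06, array([ 0.3508, -0.2894]), 169)]
tip [ 0.3507 -0.2899  0.0624] 120
notes [ 0.2001 -0.4     0.003 ] [ 0.3298 -0.2     0.0204] 0.32751231441343037
```

View pics/w7.png

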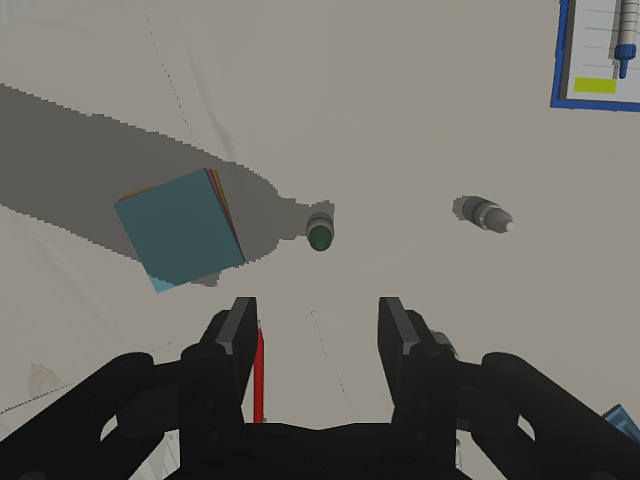

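The green-capped bottle stands between the open fingers' lines at (320,230). The note block edge at (243,262) is clear of the half-open fingers. Grasping.

Request:
carry_out(jaw=[0.45, 0.45, 0.45, 0.45, 0.45, 1, 1, 1], translation=[[0.0006, 0.0017, 0.045], [0, 0, 0.045], [0, 0, 0.045], [0, 0, 0.017], [0, 0, 0], [0, 0, 0], [0, 0, 0], [0, 0, 0]], rot=[[0, 0, 0], [0, 0, 0], [0, 0, 0], [0, 0, 0], [0, 0, 0], [0, 0, 0], [0, 0, 0], [0, 0, 0]])

```text
time: 16.58
position: [0.3514, -0.292, 0.0094]
tcp_rot: [0.687, 0.726, 0.0, 0.001]
wrist_force: [0.5, 2.6, 8.0]
gripper_width: 0.0184
grasp_force: 58.7
```

Request:
carry_out(jaw=[1, 1, 1, 1, 1], translation=[[0, 0, 0], [0, 0, -0.03], [0, 0, -0.04], [0, 0, -0.04], [0, 0, 0]], rot=[[0, 0, 0], [0, 0, 0], [0, 0, 0], [0, 0, 0], [0, 0, 0]])

```text
time: 17.2
position: [0.3518, -0.2931, 0.1213]
tcp_rot: [0.688, 0.726, 0.0, 0.003]
wrist_force: [-0.1, 0.3, -0.1]
gripper_width: 0.0181
grasp_force: 58.6
```

```bash
python3 - <<'E'
from h import *
a=.0536; c=np.array([.5947,-.1292]); ex=np.array([np.sin(a),-np.cos(a)])
p=c-.0875*ex; print(p,c+.0875*ex,state()['gripper_width']); go([p[0],p[1],.115],a+np.pi/2)
E
```

```text
[ 0.59   -0.0418] [ 0.5994 -0.2166] 0.018131650650968258
t 17.2 pos [ 0.3518 -0.2931  0.1213] yaw 1.624897796669393 | shift(old axes) [0.238  0.2514 0.0064] shift(new axes) [0.2381 0.2513 0.0063] rot [0.2512 0.2332 0.0292]
```

Request:
carry_out(jaw=[1, 1, 1, 1, 1, 1, 1, 1], translation=[[0.034, 0.0359, 0], [0.034, 0.0359, 0], [0.034, 0.0359, 0], [0.034, 0.0359, 0], [0.034, 0.0359, 0], [0.034, 0.0359, 0], [0.034, 0.0359, 0], [0, 0, 0]], rot=[[0, 0, 0], [0, 0, 0], [0, 0, 0], [0, 0, 0], [0, 0, 0], [0, 0, 0], [0, 0, 0], [0, 0, 0]])

```text
time: 18.2
position: [0.5903, -0.036, 0.1175]
tcp_rot: [0.685, 0.728, 0.001, -0.0]
wrist_force: [-1.0, -0.6, -0.2]
gripper_width: 0.0183
grasp_force: 58.7
```

Request:
carry_out(jaw=[1, 1, 1], translation=[[0, 0, 0.04], [0, 0, 0.03], [0, 0, 0]], rot=[[0, 0, 0], [0, 0, 0], [0, 0, 0]])

```text
time: 18.58
position: [0.586, -0.0413, 0.046]
tcp_rot: [0.688, 0.726, -0.002, -0.002]
wrist_force: [0.0, -0.0, 0.4]
gripper_width: 0.018
grasp_force: 58.7
```

```bash
python3 - <<'E'
from h import *
go([.59,-.0418,.013],.0536+np.pi/2)
E
```

```text
t 18.575 pos [ 0.586  -0.0413  0.046 ] yaw 1.6252907580640963 | shift(old axes) [-0.0007  0.0041  0.033 ] shift(new axes) [-0.0007  0.004   0.033 ] rot [-0.309   0.0128  0.0512]
```

Request:
carry_out(jaw=[1, 1, 1, 1, 1], translation=[[-0.001, 0.003, 0.02], [0, 0, 0.011], [0, 0, 0], [0, 0, 0], [0, 0, 0]], rot=[[0, 0, 0], [0, 0, 0], [0, 0, 0], [0, 0, 0], [0, 0, 0]])

```text
time: 19.2
position: [0.5919, -0.0412, 0.018]
tcp_rot: [0.687, 0.726, 0.0, 0.0]
wrist_force: [0.3, 0.6, 0.3]
gripper_width: 0.0182
grasp_force: 58.7
```

Request:
carry_out(jaw=[1, 1, 1, 1], translation=[[-0.001, -0.0019, 0.004], [0, 0, 0.002], [0, 0, 0.001], [0, 0, 0]], rot=[[0, 0, 0], [0, 0, 0], [0, 0, 0], [0, 0, 0]])

```text
time: 19.7
position: [0.5897, -0.0423, 0.0103]
tcp_rot: [0.687, 0.726, -0.0, -0.0]
wrist_force: [0.3, -0.8, -0.8]
gripper_width: 0.0184
grasp_force: 58.7
```

Request:
carry_out(jaw=[1, 1], translation=[[0, 0, 0.001], [0, 0, 0]], rot=[[0, 0, 0], [0, 0, 0]])

```text
time: 19.95
position: [0.5898, -0.0423, 0.0095]
tcp_rot: [0.687, 0.726, 0.0, 0.0]
wrist_force: [-0.2, 0.2, 0.2]
gripper_width: 0.0186
grasp_force: 58.8
```

Request:
carry_out(jaw=[1, 1], translation=[[0, 0, 0.0006], [0, 0, 0.0003]], rot=[[0, 0, 0], [0, 0, 0]])

```text
time: 20.2
position: [0.5898, -0.0423, 0.0094]
tcp_rot: [0.687, 0.726, 0.0, 0.0]
wrist_force: [-3.4, 0.3, 14.3]
gripper_width: 0.0187
grasp_force: 59.6
```

Request:
carry_out(jaw=[0.8, 0.5, 0.5, 0.5, 0.5, 0.5, 0.5, 0.5], translation=[[0, 0, 0], [0, 0, 0], [0, 0, 0], [0, 0, -0.01], [0, 0, -0.035], [0, 0, -0.055], [0, 0, -0.055], [0, 0, 0]], rot=[[0, 0, 0], [0, 0, 0], [0, 0, 0], [0, 0, 0], [0, 0, 0], [0, 0, 0], [0, 0, 0], [0, 0, 0]])

```text
time: 21.2
position: [0.5922, -0.0421, 0.1686]
tcp_rot: [0.687, 0.726, 0.003, 0.003]
wrist_force: [-0.0, 0.4, 0.3]
gripper_width: 0.0426
grasp_force: 0.0
```

Request:
carry_out(jaw=[0.5, 0.5, 0.5, 0.5, 0.5, 0.5, 0.5, 0.5], translation=[[-0.0483, -0.0219, 0], [-0.0483, -0.0219, 0], [-0.0483, -0.0219, 0], [-0.0483, -0.0219, 0], [-0.0483, -0.0219, 0], [-0.0483, -0.0219, 0], [-0.0483, -0.0219, 0], [0, 0, 0]], rot=[[0, 0, 0], [0, 0, 0], [0, 0, 0], [0, 0, 0], [0, 0, 0], [0, 0, 0], [0, 0, 0], [0, 0, 0]])

```text
time: 22.2
position: [0.4517, -0.3931, 0.1626]
tcp_rot: [0.69, 0.724, -0.001, -0.0]
wrist_force: [0.1, 0.1, -0.3]
gripper_width: 0.0427
grasp_force: 0.0
```

Request:
carry_out(jaw=[0.5, 0.5, 0.5], translation=[[0, 0, 0], [0, 0, 0], [0, 0, 0]], rot=[[0, 0, 0], [0, 0, 0], [0, 0, 0]])

```text
time: 22.58
position: [0.4559, -0.3871, 0.1636]
tcp_rot: [0.687, 0.727, 0.0, -0.0]
wrist_force: [0.3, -0.7, -0.2]
gripper_width: 0.0427
grasp_force: 0.0
```

```bash
python3 - <<'E'
from h import *
snap('w8'); im,d,C=load('w8'); X=pts(C,d)
st=state(); print(st['gripper_width'])
m=(X[:,:,2]>.012)&(X[:,:,2]<.075)&(d>0)&(np.hypot(X[:,:,0]-.455,X[:,:,1]+.388)<.04)
Q=X[m]
for z in (.02,.03,.05,.06):
    q=Q[abs(Q[:,2]-z)<.004]; print(z,q.mean(0),q.min(0)[:2],q.max(0)[:2],len(q))
go([.455,-.388,.01],.0536+np.pi/2)
E
```

```text
0.04264023402118099
0.02 [ 0.4559 -0.3802  0.0201] [ 0.4463 -0.3869] [ 0.4657 -0.378 ] 60
0.03 [ 0.4564 -0.3818  0.031 ] [ 0.4466 -0.3928] [ 0.4662 -0.378 ] 110
0.05 [ 0.4564 -0.385   0.0512] [ 0.4492 -0.3953] [ 0.4636 -0.3802] 181
0.06 [ 0.4563 -0.3868  0.0605] [ 0.4508 -0.3924] [ 0.4613 -0.3831] 151
t 22.625 pos [ 0.4558 -0.3874  0.1636] yaw 1.6276161696198863 | shift(old axes) [-0.0006 -0.0009  0.1536] shift(new axes) [-0.0006 -0.0009  0.1536] rot [ 0.0106 -0.0068  0.1845]
```

View pics/w8.png

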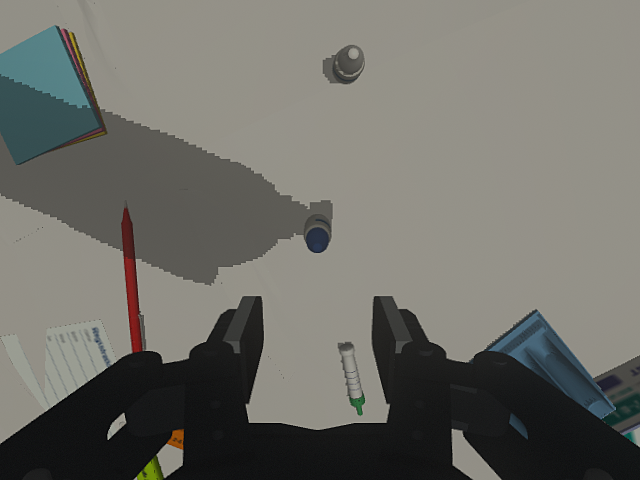

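The blue-capped bottle is at (317,233) between the fingers; the white-capped bottle (347,62) and green-capped tube (352,375) are well clear. Grasping.

Request:
carry_out(jaw=[0.5, 0.5, 0.5, 0.5, 0.5, 1, 1, 1], translation=[[-0.0006, 0.0005, 0.045], [0, 0, 0.045], [0, 0, 0.045], [0, 0, 0.018], [0, 0, 0], [0, 0, 0], [0, 0, 0], [0, 0, 0]], rot=[[0, 0, 0], [0, 0, 0], [0, 0, 0], [0, 0, 0], [0, 0, 0], [0, 0, 0], [0, 0, 0], [0, 0, 0]])

```text
time: 23.62
position: [0.4568, -0.3896, 0.0123]
tcp_rot: [0.687, 0.726, 0.0, 0.002]
wrist_force: [-0.7, 1.1, 7.1]
gripper_width: 0.0182
grasp_force: 58.6
```

Request:
carry_out(jaw=[1, 1, 1, 1, 1, 1], translation=[[0, 0, 0], [0, 0, -0.03], [0, 0, -0.04], [0, 0, -0.04], [0, 0, 0], [0, 0, 0]], rot=[[0, 0, 0], [0, 0, 0], [0, 0, 0], [0, 0, 0], [0, 0, 0], [0, 0, 0]])

```text
time: 24.38
position: [0.4555, -0.389, 0.1207]
tcp_rot: [0.687, 0.726, -0.0, 0.0]
wrist_force: [-0.5, -0.2, -0.0]
gripper_width: 0.0186
grasp_force: 58.6
```

```bash
python3 - <<'E'
from h import *
print(state()['gripper_width']); go([.5994,-.2166,.12],.0536+np.pi/2)
E
```

```text
0.018557677829938817
t 24.375 pos [ 0.4555 -0.389   0.1207] yaw 1.6255736205890812 | shift(old axes) [0.1643 0.1532 0.0007] shift(new axes) [0.1645 0.153  0.0007] rot [0.0134 0.0301 0.0675]
```

Request:
carry_out(jaw=[1, 1, 1, 1, 1, 1, 1, 1], translation=[[0.0327, 0.0306, 0], [0.0327, 0.0306, 0], [0.0327, 0.0306, 0], [0.0327, 0.0306, 0], [0.0327, 0.0306, 0], [0, 0, 0.05], [0, 0, 0.04], [0, 0, 0]], rot=[[0, 0, 0], [0, 0, 0], [0, 0, 0], [0, 0, 0], [0, 0, 0], [0, 0, 0], [0, 0, 0], [0, 0, 0]])

```text
time: 25.38
position: [0.5965, -0.2163, 0.0267]
tcp_rot: [0.687, 0.726, -0.002, -0.003]
wrist_force: [-0.1, -0.2, 0.1]
gripper_width: 0.0183
grasp_force: 58.7
```

Request:
carry_out(jaw=[1, 1, 1], translation=[[0, 0, 0], [0, 0, 0], [0, 0, 0]], rot=[[0, 0, 0], [0, 0, 0], [0, 0, 0]])

```text
time: 25.75
position: [0.6002, -0.2176, 0.0319]
tcp_rot: [0.688, 0.726, 0.0, 0.001]
wrist_force: [0.5, 0.4, -0.3]
gripper_width: 0.0184
grasp_force: 58.7
```

```bash
python3 - <<'E'
from h import *
go([.5994,-.2176,.014],.0536+np.pi/2)
E
```

```text
t 25.75 pos [ 0.6002 -0.2176  0.0319] yaw 1.6254848601689473 | shift(old axes) [ 0.0001 -0.0008  0.0179] shift(new axes) [ 0.0001 -0.0008  0.0179] rot [0.1118 0.0431 0.0624]
```

Request:
carry_out(jaw=[1, 1, 1, 1, 1], translation=[[0, -0.0008, 0.012], [0, 0, 0.005], [0, 0, 0.001], [0, 0, 0.0005], [0, 0, 0]], rot=[[0, 0, 0], [0, 0, 0], [0, 0, 0], [0, 0, 0], [0, 0, 0]])

```text
time: 26.38
position: [0.5981, -0.2173, 0.0124]
tcp_rot: [0.687, 0.726, -0.0, -0.0]
wrist_force: [-4.1, 1.2, 9.4]
gripper_width: 0.0185
grasp_force: 59.6
```

Request:
carry_out(jaw=[1, 1], translation=[[0, 0, 0.0008], [0, 0, 0.0002]], rot=[[0, 0, 0], [0, 0, 0]])

```text
time: 26.62
position: [0.5982, -0.2173, 0.0123]
tcp_rot: [0.687, 0.726, -0.0, -0.0]
wrist_force: [-8.0, 1.3, 21.1]
gripper_width: 0.0181
grasp_force: 60.6
```

Request:
carry_out(jaw=[1, 0.8, 0.5, 0.5, 0.5, 0.5, 0.5, 0.5], translation=[[0, 0.0003, -0.0008], [0, 0, 0], [0, 0, 0], [0, 0, 0], [0, 0, -0.01], [0, 0, -0.035], [0, 0, -0.055], [0, 0, -0.055]], rot=[[0, 0, 0], [0, 0, 0], [0, 0, 0], [0, 0, 0], [0, 0, 0], [0, 0, 0], [0, 0, 0], [0, 0, 0]])

```text
time: 27.62
position: [0.5988, -0.2172, 0.1688]
tcp_rot: [0.687, 0.726, 0.0, -0.0]
wrist_force: [0.3, -1.3, -0.8]
gripper_width: 0.0427
grasp_force: 0.0
```

Request:
carry_out(jaw=[0, 0, 0, 0, 0, 0, 0], translation=[[0, -0.01, -0.05], [0, -0.02, -0.05], [0, -0.02, -0.05], [0, 0, 0], [0, 0, 0], [0, 0, 0], [0, 0, 0]], rot=[[0, 0, 0], [0, 0, 0], [0, 0, 0], [0, 0, 0], [0, 0, 0], [0, 0, 0], [0, 0, 0]])

```text
time: 28.5
position: [0.549, -0.2198, 0.3156]
tcp_rot: [0.687, 0.726, -0.0, -0.001]
wrist_force: [1.1, 0.6, 0.1]
gripper_width: 0.0857
grasp_force: 0.0
```

```bash
python3 - <<'E'
from h import *
snap('w9'); im,d,C=load('w9'); X=pts(C,d); print(state()['position'],'cam',-C[2].T@C[3])
hsv=cv2.cvtColor(im,cv2.COLOR_BGR2HSV); b=cv2.inRange(hsv,(100,100,40),(130,255,255))
for c in comps(b,(0,0,640,480),500): rect(C,'pad',c,.0)
for z0,z1,zz in [(.016,.05,.025)]:
    m=((X[:,:,2]>z0)&(X[:,:,2]<z1)&(d>0)&(X[:,:,0]<.72)).astype(np.uint8)
    for c in comps(m,(0,0,640,480),60): rect(C,'obj',c,zz)
a=.0536;c=np.array([.5947,-.1292]);ey=np.array([np.cos(a),np.sin(a)]); ex=np.array([np.sin(a),-np.cos(a)])
for n,(x,y) in dict(green=(.59,-.042),blue=(.599,-.2166),white=(.467,-.272)).items():
    m=(X[:,:,2]>.012)&(X[:,:,2]<.075)&(d>0)&(np.hypot(X[:,:,0]-x,X[:,:,1]-y)<.03); Q=X[m]
    q=Q[Q[:,2]>.054][:,:2].mean(0); w=Q[abs(Q[:,2]-.025)<.012]
    print(n,'cap',q,'in pad',(q-c)@ex,(q-c)@ey,'body',w.min(0)[:2],w.max(0)[:2],'top',Q[:,2].max())
E
```

```text
[ 0.549  -0.2199  0.3158] cam [ 0.5455 -0.1509  0.4587]
pad [ 0.6509 -0.523 ] [100.9412  98.7369] long axis 0.8142163 px [373.2868 404.1899]
pad [ 0.5949 -0.1291] [160.5933 117.1564] long axis 0.05395695 px [362.4591 114.3353]
obj [ 0.6798 -0.5123] [49.6828 78.1389] long axis -0.70343816 px [402.0297 419.6188]
obj [ 0.4716 -0.2696] [19.1287 19.9904] long axis -0.5658677 px [246.5088 238.6842]
obj [ 0.2512 -0.2969] [76.3674 74.8131] long axis 0.40386674 px [ 63.6959 250.1705]
obj [ 0.5973 -0.2144] [20.1185 18.4128] long axis 0.75803375 px [361.4688 196.0312]
obj [ 0.6334 -0.1271] [37.0014 60.6539] long axis -1.524251 px [402.3543 116.0229]
obj [ 0.5587 -0.1328] [12.728 70.119] long axis -1.5123209 px [330.8092 114.5132]
obj [ 0.5891 -0.0433] [18.4588 20.004 ] long axis -0.44965485 px [366.6286  27.4714]
obj [ 0.4238 -0.0613] [24.7022 45.4425] long axis -0.7707492 px [202.789   38.6514]
green cap [ 0.5898 -0.0431] in pad -0.08620591328165918 -0.00023597089461681732 body [ 0.5806 -0.0524] [ 0.5996 -0.0341] top 0.06524191750158848
blue cap [ 0.598  -0.2151] in pad 0.08591143720845075 -0.0012869417252999178 body [ 0.5886 -0.2256] [ 0.6077 -0.2057] top 0.06446265496345216
white cap [ 0.4712 -0.2702] in pad 0.13413801228141736 -0.13083343684592127 body [ 0.4608 -0.2783] [ 0.4806 -0.2611] top 0.06524482127281443
```

View pics/w9.png

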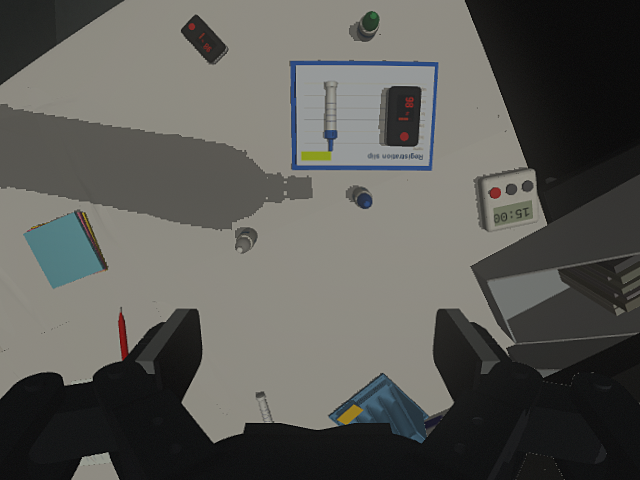

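The overhead view shows the layout as asked: oximeter (402,116) and tube (331,115) parallel on the pad, green-capped bottle (367,25) to the left and blue-capped (361,196) to the right. Both gaps are 2.4–2.5 cm. The white-capped bottle (246,239) and green-capped tube (263,405) were not touched. Handing in.

```bash
python3 -c "
from cell import *
print(sign_off())"
```

```text
the job is handed in; nothing more can be done
None
```

The job is handed in: the oximeter and blue-capped tube lie crosswise on the pad's far and near halves, and the green- and blue-capped bottles stand left and right with gaps measured at about 2.4–2.5 cm. The one thing to flag is a brief 41.8 N wrist reading while gripping the oximeter, probably the fingertips on the table (well under the 120 N wrist limit, but slightly over the 40 N arm/gripper-body figure if that counts fingertips).

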